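# Pack the lunch crate and hold the roll over it with tongs

## Task

Pack the lunch crate: first stand the tall glass jar and the square metal caddy upright, side by side, on the floor of the crate's empty half nearer the robot, and let go of them. Then take the tongs, close them on the round bread roll (never touch the roll with the fingers), lift it and finish while still holding it in the tongs, centred over the paper-lined half of the crate and well above the jar tops, so that I can tuck the paper round it. Leave everything else where it stands.

Things in the scene. Friction and masses are not known exactly. Their poses are not given: they have to be found in the camera images.
- crate: open light-wood crate, fixed to the counter, outside 162 (its x) x 138 (its y) x 45 mm high; origin under its centre. Walls 6 mm, floor 6 mm. A divider 6 mm thick and as high as the walls, running along its y, splits it into a near half (toward its -x, towards the robot) and a far half lined with white paper
- jar_space (a point): centre of the floor of the crate's near half; this space is 64 mm (crate x) x 126 mm (crate y) inside, 39 mm deep, axes as the crate's. Jar and caddy fit side by side along y, e.g. 31 mm either side of this point
- roll_space (a point): centre of the paper-lined floor of the crate's far half, 80 mm (crate x) x 126 mm (crate y), axes as the crate's
- jar: tall glass jar with steel lid and paper label, 56 mm in diameter, 92 mm tall, standing; origin at the centre of its underside; about 0.25 kg
- caddy: plain metal tea caddy, square, 54 x 54 mm, 88 mm tall (the top 10 mm is a lid 48 mm square), standing; origin at the centre of its underside, x and y along its sides; about 0.2 kg
- board: brown wooden bread board, fixed, 150 (x) x 140 (y) x 12 mm thick; origin at the centre of its underside; it carries the round roll near its -x side and the long roll near its +x side
- roll: round bread roll, 51 mm in diameter with upright sides between 8 and 22 mm from its bottom, 37 mm tall, stands on the board; origin at the centre of its underside; about 0.05 kg, rigid
- roll_center (a point): point on the round roll's axis 17.5 mm above its underside
- tongs: steel kitchen tongs lying flat on the counter, arms spread sideways; 30 mm high, 233 mm long, 0.11 kg. The body is the left arm with the pivot; origin on the centre line of the open tongs at counter level, midway between the two black rubber grips; x points from pivot to tips, y from the right arm to the left arm, z up. Pivot at x = -110 mm; tip paddles centred at x = +92 mm
- tongs_grip (a point): 15 mm above the tongs' origin, midway between the grips, which are 50 mm long (25 mm either way along x) and 30 mm high. Over their outer faces they are 62 mm wide at this point when open (each flares 4 degrees towards the tips), parallel at 48 mm, and 34 mm when closed on the round roll (each then tapers 4 degrees)
- tongs_arm (a joint): closing angle of the tongs (rad): 0 fully open (rest), 0.255 when closed on the round roll, 0.40 stop. A spring pushes the arms apart: about 8 N at each grip when open, 10 N with the grips squeezed to 53 mm, 15 N when closed on the roll; a grip of 25 to 35 N then holds the roll firmly
- tongs_tip_left (a point): middle of the inner face of the left arm's tip paddle, 15 mm above the tongs' underside. The paddles are flat, 35 mm long, 30 mm high, 4 mm thick; 103 mm apart inside when open, about 85 mm with the grips squeezed to 53 mm
- tongs_tip_right (a point): middle of the inner face of the right arm's tip paddle, 15 mm above the tongs' underside
- long_roll: bystander: long bread roll, 105 mm (its y) x 34 mm x 32 mm, on the far side of the board; origin under its centre
- mill: bystander: dark wooden pepper mill, 48 mm in diameter, 120 mm tall; origin under its centre
- spatula: bystander: spatula with black handle lying on the counter
- mug: bystander: white mug, 80 mm in diameter, 90 mm tall; origin under its centre
- jam: bystander: squat jam jar, 72 mm in diameter, 60 mm tall; origin under its centre
- bottle: bystander: pale plastic water bottle, 64 mm in diameter, 200 mm tall; origin under its centre

How it is judged:
By the outcome, as a careful person would: the job done as asked, in the order asked, and still so for the second after the job is handed in, while the arm keeps its last pose, push and grip.
It also fails if it takes over 72 s, if anything falls off the work surface, if the arm or the gripper's body presses on something with over 40 N, if the wrist force passes 120 N, or if a joint passes its speed limit or range.

## Robot

A 6-joint arm with a two-finger parallel gripper is mounted at the origin on the work surface. World frame = base frame: x ahead of the robot, y to its left, z up, the work surface at z = 0. Lengths are in m, angles in rad, forces in N, time in s.
With the tool pointing down it reaches from about 0.4 to 0.925 m from the base axis. Payload 12.5 kg.
Tool frame: the origin (TCP) lies between the finger pads; the fingertips stand arm.finger_overhang ahead of it and the grasp point (between the pads) lies 11 mm behind it (arm.finger_overhang is the distance from the TCP to the fingertips, in m); z points along the fingers, y is the line along which they close (so a half turn about z gives the same grasp; the last joint's range is limited). The gripper opens to 95 mm and grips with 3 to 60 N. Pads are 20 mm wide; open, the fingers measure 119 mm over their backs; the gripper's body (75 mm by 180 mm) begins 59 mm behind the grasp point.
Start: joints at [-1.341, 0.491, 1.559, -0, 1.092, -0.106], TCP at [0.206, -0.59, 0.223] pointing down, gripper open.
Joint ranges: [-3.1, 3.1], [-0.84, 2.19], [0.05, 2.79], [-1.13, 4.28], [0.06, 2.93], [-2.69, 2.69]. Speed limits (rad/s): [2.22, 2.22, 2.79, 3.14, 3.14, 3.14].

## Interface

Orientations are given as a rotation vector (axis times angle).
In Python, from bench import arm gives the robot as it stands. The module is installed in compiled form; this text tells all that it offers. Calls block until the motion is done:
- arm.movep(position, orientation): joint-space move of the TCP to a pose.
- arm.move_l(position, max_speed=0.15, frame=None): straight line of the TCP; frame=None keeps the orientation; max_speed is the mean speed in m/s.
- arm.movej(angles): joint-space move.
- arm.ungrasp() and arm.grab(effort=None): open the fingers fully, or close them until they stop; effort is the grip in N (None keeps the last).
- arm.wait(seconds).
- arm.ik(position, orientation): joint angles nearest the present ones, or None.
- arm.capture(name): name is "scene" or "top"; returns a dict with "image" (420x560x3 uint8, blue, green, red), "vfov" (degrees; the focal length in pixels is half the picture's height over the tangent of half this angle, whatever the lens; pixels are square), "cx", "cy" (the principal point, pixels), "world_to_cam" (4x4, takes a point from world to camera coordinates). Camera axes: x right, y down, z forward; pixel columns grow to the right and rows downward; lengths in m; the calibration is good to about 2 mm. A picture is of the moment at which its call begins. There is no depth.
A pose or a line that the arm cannot do raises arm.MotionError and nothing moves.
- arm.sign_off(): hands the job in; it is judged then, once.
Trained networks look in a picture, given as the dict that the camera call returned (one of the last four; its "shot" number tells which), for a name from the list of things; names that differ only in an ending like _2 or _b are one class to them, and where a whole thing is asked for, a point or a joint stands for the part that bears it (a point fixed in the world has none). Each returns a list of dicts, best first, with "score" (0 to 1); they miss things now and then, are a little off and sometimes report something else, mostly with a low value. They report only what shows in the picture. A call takes as long as a camera call.
- arm.silhouettes(picture, name): "pixels" (420x560 bool, what is visible of it).
- arm.mark_of(picture, name): "xyz" ([x, y, z] in m, in world coordinates, good to about 4 mm: a listed point, or the origin of a listed thing).
Readings, each from a call of its own:
- arm.get_time(): time.
- arm.get_joint_positions(): joint angles.
- arm.get_dq(): joint speeds.
- arm.get_effort(): joint torques, N m.
- arm.get_tool_pos(): TCP position.
- arm.get_tcp_rot(): TCP orientation.
- arm.get_ft_force(): force on the tool from outside, world axes, zero at the start.
- arm.get_torque(): the same for the moment, N m.
- arm.get_finger_gap(): finger opening in m.
- arm.get_grasp_force(): force on a finger pad.
Only numpy, scipy, OpenCV 4.12 (cv2) and the standard library are available. Lean on these libraries where they do the work, as an engineer would, in place of code of your own. Each camera call takes 0.05 s, during which the arm holds its last target. There are 200 camera calls.

## Working session

There is one attempt and no reset: what is moved stays moved. The work goes in short steps, each a Python script; the robot and the scene stay as the last script left them, time stands still between calls to the robot, and variables do not carry over. Pictures are saved under pics/ and viewed, at most 10 in all, crops included, and the job is handed in when it is done.

```bash
mkdir -p pics; cat > h.py <<'E'
import numpy as np, cv2
from bench import arm
def f(p): return p["image"].shape[0]/2/np.tan(np.radians(p["vfov"])/2)
def ray(p,uv,z):
    T=np.array(p["world_to_cam"]);R=T[:3,:3];c=-R.T@T[:3,3]
    d=R.T@np.array([(uv[0]-p["cx"])/f(p),(uv[1]-p["cy"])/f(p),1]);return c+d*(z-c[2])/d[2]
def proj(p,x):
    T=np.array(p["world_to_cam"]);q=T[:3,:3]@np.array(x)+T[:3,3];return np.array([p["cx"]+f(p)*q[0]/q[2],p["cy"]+f(p)*q[1]/q[2]])
E
python3 - <<'E'
from h import *
np.set_printoptions(precision=4,suppress=True)
for c in ["top","scene"]:
    p=arm.capture(c);cv2.imwrite(f"pics/{c}0.png",p["image"])
    T=np.array(p["world_to_cam"]);print(c,f(p),-T[:3,:3].T@T[:3,3],T[2,:3])
    for n in ["crate","jar_space","roll_space","jar","caddy","board","roll","tongs","tongs_grip","tongs_tip_left","tongs_tip_right","long_roll","mill","spatula","mug","jam","bottle"]:
        r=arm.mark_of(p,n);print(n,[(np.array(a["xyz"]),round(a["score"],2),proj(p,a["xyz"]).round()) for a in r[:2]])
print(arm.finger_overhang,arm.get_time(),arm.get_tcp_rot())
E
```

```text
top 472.8625860910689 [0.4049 0.0204 1.4101] [ 0.1313  0.0205 -0.9911]
crate [(array([ 0.5786, -0.1941, -0.0004]), 0.79, array([361., 215.]))]
jar_space [(array([ 0.5333, -0.1974,  0.0052]), 0.89, array([363., 230.]))]
roll_space [(array([ 0.6111, -0.1913,  0.0069]), 0.8, array([360., 204.]))]
jar [(array([ 0.4478, -0.0559, -0.0045]), 0.51, array([316., 260.]))]
caddy [(array([0.444 , 0.09  , 0.0005]), 0.97, array([267., 262.])), (array([0.5534, 0.2725, 0.011 ]), 0.41, array([205., 226.]))]
board [(array([0.6506, 0.126 , 0.0001]), 0.85, array([254., 194.])), (array([0.4614, 0.3115, 0.0207]), 0.33, array([191., 257.]))]
roll [(array([0.6321, 0.13  , 0.0104]), 0.78, array([252., 199.])), (array([ 0.5346, -0.2001,  0.0047]), 0.7, array([364., 229.]))]
tongs [(array([ 0.4623,  0.3098, -0.0001]), 0.95, array([193., 257.]))]
tongs_grip [(array([0.4594, 0.3143, 0.018 ]), 0.9, array([190., 258.])), (array([ 0.4617,  0.3124, -0.0013]), 0.41, array([192., 257.]))]
tongs_tip_left [(array([0.5398, 0.3728, 0.0156]), 0.72, array([171., 231.]))]
tongs_tip_right [(array([0.551 , 0.2727, 0.0129]), 0.
[... 1730 characters left out ...]
06]), 0.89, array([394., 206.])), (array([ 0.6563,  0.1302, -0.0018]), 0.69, array([305., 240.]))]
tongs_tip_right [(array([0.5549, 0.2755, 0.016 ]), 0.47, array([358., 208.]))]
long_roll [(array([0.7099, 0.128 , 0.0154]), 0.72, array([304., 253.]))]
mill [(array([ 0.7376, -0.047 , -0.0007]), 0.64, array([235., 264.]))]
spatula [(array([0.5772, 0.4816, 0.0025]), 0.71, array([433., 219.]))]
mug [(array([ 0.511 , -0.4199, -0.002 ]), 0.87, array([114., 191.]))]
jam [(array([ 0.7522, -0.1838,  0.0026]), 0.81, array([181., 266.])), (array([0.5398, 0.3799, 0.0142]), 0.65, array([395., 205.]))]
bottle [(array([ 0.6605, -0.4052, -0.0014]), 0.71, array([105., 234.]))]
0.008 1.8 [3.0973 0.525  0.    ]
```

```bash
python3 - <<'E'
import cv2
i=cv2.imread("pics/top0.png");cv2.imwrite("pics/t0c.png",cv2.resize(i[130:310,120:400],(800,514),interpolation=cv2.INTER_CUBIC))
E
```

```text
(no output)
```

View pics/t0c.png

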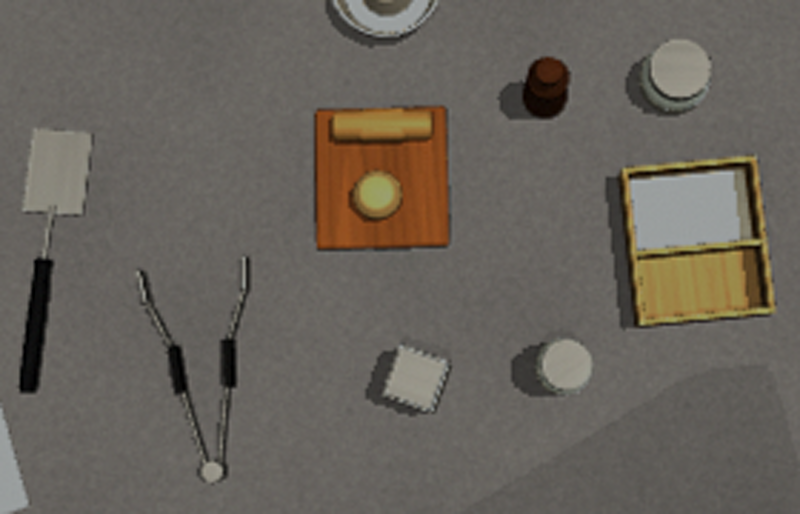

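View pics/scene0.png

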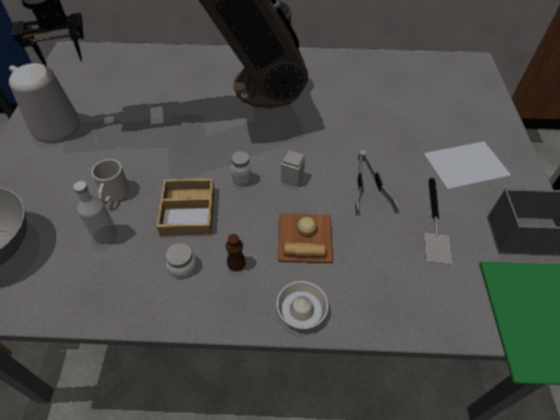

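```bash
cat > fit.py <<'E'
from h import *
from scipy.optimize import minimize
def box(a,b,z0,z1): return [(x*a/2,y*b/2,z) for x in(-1,1) for y in(-1,1) for z in(z0,z1)]
def cyl(d,z0,z1): return [(d/2*np.cos(t),d/2*np.sin(t),z) for t in np.linspace(0,6.28,32) for z in(z0,z1)]
def draw(p,q,parts,S=8):
    m=np.zeros((420*2,560*2),np.uint8);c,s=np.cos(q[2]),np.sin(q[2])
    for P in parts:
        uv=np.array([proj(p,(q[0]+c*x-s*y,q[1]+s*x+c*y,z)) for x,y,z in P])
        cv2.fillConvexPoly(m,cv2.convexHull(np.round((uv*2+.5)*16).astype(np.int32)),1,cv2.LINE_8,4)
    return m>0
def fit(pics,name,parts,q0,yaw=True):
    ms=[]
    for p in pics:
        r=[a for a in arm.silhouettes(p,name)]
        r.sort(key=lambda a:-(np.kron(a["pixels"],np.ones((2,2)))>0)[draw(p,q0,parts)].mean()-a["score"]*.2)
        if r: ms.append((p,np.kron(r[0]["pixels"],np.ones((2,2)))>0))
    def cost(v):
        q=(q0[0]+v[0]*.01,q0[1]+v[1]*.01,q0[2]+(v[2]*.15 if yaw else 0));t=0
        for p,m in ms:
            d=draw(p,q,parts);t+=1-(d&m).sum()/(d|m).sum()
        return t/len(ms)
    best=None
    for y0 in ((-2,0,2) if yaw else (0,)):
        r=minimize(cost,[0.,0.,y0],method="Nelder-Mead",options=dict(initial_simplex=np.array([[0,0,y0],[.6,0,y0],[0,.6,y0],[0,0,y0+1.]]),maxfev=150))
        if best is None or r.fun<best.fun: best=r
    v=best.x;return np.array([q0[0]+v[0]*.01,q0[1]+v[1]*.01,q0[2]+v[2]*.15*yaw]),best.fun,len(ms)
E
python3 - <<'E'
from fit import *
np.set_printoptions(precision=4,suppress=True)
t=arm.capture("top");s=arm.capture("scene")
for nm,ps in (("both",[t,s]),("top",[t])):
    print(nm)
    print("crate",fit(ps,"crate",[box(.162,.138,0,.045)],(.577,-.197,.08)))
    print("caddy",fit(ps,"caddy",[box(.054,.054,0,.078),box(.048,.048,.078,.088)],(.443,.0896,-.35)))
    print("jar",fit(ps,"jar",[cyl(.056,0,.092)],(.449,-.057,0),False))
    print("roll",fit(ps,"roll",[cyl(.051,.020,.034),cyl(.03,.034,.049)],(.633,.131,0),False))
c=lambda u,v:np.array((u/800*280+120,v/514*180+130))
for n,uv,z in (("pivot",(211,472),.03),("tl",(141,270),.03),("tr",(246,257),.03),("gl",(178,370),.03),("gr",(228,363),.03)): print(n,ray(t,c(*uv),z))
cr=[ray(t,c(*uv),.045) for uv in((622,170),(757,158),(775,313),(638,325))];print("crate top",np.array(cr),np.mean(cr,0))
E
```

```text
both
crate (array([ 0.5772, -0.196 ,  0.0769]), np.float64(0.04277946483765066), 2)
caddy (array([ 0.4408,  0.0912, -0.3509]), np.float64(0.08248101629967947), 2)
jar (array([ 0.4497, -0.0567,  0.    ]), np.float64(0.12068401420995811), 2)
roll (array([0.6322, 0.1297, 0.    ]), np.float64(0.11163079437673368), 2)
top
crate (array([ 0.5769, -0.1976,  0.0673]), np.float64(0.05144268949086739), 1)
caddy (array([ 0.4408,  0.0916, -0.4058]), np.float64(0.0844553243574051), 1)
jar (array([ 0.4497, -0.0567,  0.    ]), np.float64(0.09103641456582634), 1)
roll (array([0.6329, 0.1297, 0.    ]), np.float64(0.10286844708209697), 1)
pivot [0.3511 0.3003 0.03  ]
tl [0.5582 0.3739 0.03  ]
tr [0.5694 0.2651 0.03  ]
gl [0.4545 0.3347 0.03  ]
gr [0.4607 0.2834 0.03  ]
crate top [[ 0.649  -0.1234  0.045 ]
 [ 0.6583 -0.2614  0.045 ]
 [ 0.4995 -0.2719  0.045 ]
 [ 0.4902 -0.134   0.045 ]] [ 0.5742 -0.1977  0.045 ]
```

```bash
cat > m.py <<'E'
from h import *
from scipy.spatial.transform import Rotation as Ro
CR=np.array([.577,-.1967,.072])
def loc(x,y,z=0): c,s=np.cos(CR[2]),np.sin(CR[2]); return np.array([CR[0]+c*x-s*y,CR[1]+s*x+c*y,z])
def rv(a): # tool down, closing line at angle a
    y=np.array([np.cos(a),np.sin(a),0]);z=np.array([0,0,-1.]);return Ro.from_matrix(np.c_[np.cross(y,z),y,z]).as_rotvec()
def best(pos,a):
    q0=np.array(arm.get_joint_positions());o=[]
    for k in(0,np.pi):
        q=arm.ik(pos,rv(a+k))
        if q is not None:o.append((np.abs(np.array(q)-q0).max(),rv(a+k),q))
    return min(o,key=lambda t:t[0])
def st(l): print(l,"t",round(arm.get_time(),2),"tcp",np.round(arm.get_tool_pos(),4),"gap",round(arm.get_finger_gap(),4),"F",np.round(arm.get_ft_force(),1),"g",round(float(np.max(arm.get_grasp_force())),1))
def pick(x,y,a,z,n,up=.20):
    p=np.array([x,y,up]);d,r,q=best(p,a);print(n,np.round(q,2));arm.movep(p,r)
    arm.move_l([x,y,z],.15);arm.grab(25);st(n+" grasped");arm.move_l([x,y,up],.2);st(n+" lifted")
def place(x,y,a,z,n,up=.20):
    p=np.array([x,y,up]);d,r,q=best(p,a);arm.movep(p,r);st("over");arm.move_l([x,y,z+.05],.2);st("near")
    arm.move_l([x,y,z+.002],.06);st("low");arm.move_l([x,y,z+.0005],.02);st(n+" down");
E
python3 - <<'E'
from m import *
pick(.4495,-.0567,CR[2],.055,"jar")
p=loc(-.043,-.031);place(p[0],p[1],CR[2],.061,"jar")
for c in("top","scene"): cv2.imwrite(f"pics/j_{c}.png",arm.capture(c)["image"])
i=np.hstack([cv2.resize(cv2.imread("pics/j_scene.png")[140:280,120:260],(400,400)),cv2.resize(cv2.imread("pics/j_top.png")[160:290,300:430],(400,400))]);cv2.imwrite("pics/j.png",i)
E
```

```text
jar [-0.27  0.28  1.99  0.    0.87 -0.34]
jar grasped t 6.45 tcp [ 0.4499 -0.0568  0.0551] gap 0.055 F [ 2.  -0.3  1.6] g 25.0
jar lifted t 7.33 tcp [ 0.4488 -0.0565  0.199 ] gap 0.0554 F [ 0.  -0.2 -3.4] g 25.0
over t 8.12 tcp [ 0.5358 -0.2304  0.1988] gap 0.0552 F [-1.   0.8 -3. ] g 25.0
near t 8.72 tcp [ 0.5368 -0.2303  0.1119] gap 0.0552 F [-1.1  0.5 -3.4] g 25.0
low t 9.67 tcp [ 0.5365 -0.2308  0.0632] gap 0.0553 F [ 0.1 -0.4 -3.7] g 25.0
jar down t 9.92 tcp [ 0.5364 -0.2307  0.0617] gap 0.0553 F [ 0.3  0.4 -3.4] g 25.0
```

View pics/j.png

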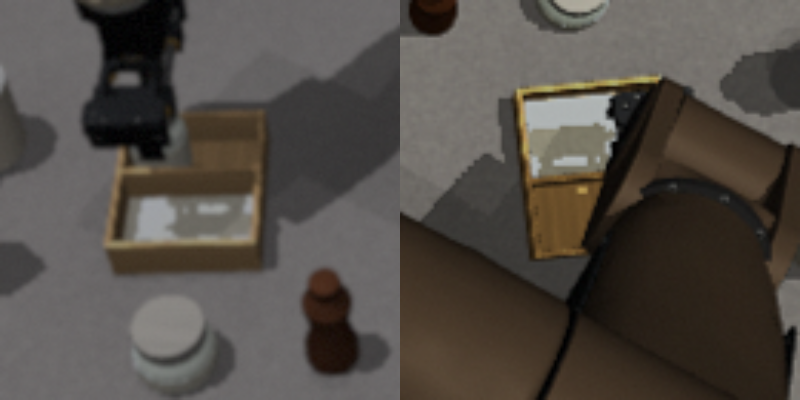

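The jar (left panel near (175,140)) is in the near half just behind the divider, with no side contact force. I'll release it and do the caddy.

```bash
python3 - <<'E'
from m import *
p=arm.get_tool_pos();arm.move_l([p[0],p[1],.0605],.02);st("jar low");arm.ungrasp();st("rel")
p=arm.get_tool_pos();arm.move_l([p[0],p[1],.20],.2)
pick(.4408,.0914,-.385,.055,"caddy")
p=loc(-.043,.031);place(p[0],p[1],CR[2],.061,"caddy")
c=arm.get_tool_pos();arm.move_l([c[0],c[1],.0605],.02);st("c low")
E
```

```text
jar low t 10.27 tcp [ 0.5366 -0.2308  0.0611] gap 0.0551 F [-1.6  1.5  5.9] g 25.0
rel t 11.12 tcp [ 0.5364 -0.2308  0.0605] gap 0.0951 F [0.8 0.1 0.1] g 0.0
caddy [ 0.06  0.27  2.   -0.    0.87  0.44]
caddy grasped t 15.08 tcp [0.4408 0.0914 0.055 ] gap 0.0541 F [-0.4  0.6  1.4] g 24.9
caddy lifted t 15.96 tcp [0.4403 0.0914 0.1991] gap 0.0537 F [-0.6 -0.  -2. ] g 24.9
over t 17.02 tcp [ 0.5316 -0.168   0.1993] gap 0.0538 F [ 0.3  0.3 -1.3] g 24.9
near t 17.62 tcp [ 0.5324 -0.1683  0.1117] gap 0.0535 F [-0.5  0.5 -2.4] g 24.9
low t 18.57 tcp [ 0.532  -0.1689  0.0632] gap 0.0537 F [ 0.3 -0.3 -1.5] g 24.9
caddy down t 18.82 tcp [ 0.5319 -0.1689  0.0617] gap 0.0536 F [-1.1  0.3 -1.3] g 24.9
c low t 19.07 tcp [ 0.5321 -0.169   0.061 ] gap 0.0537 F [-1.1 -0.3  5.5] g 24.9
```

```bash
python3 - <<'E'
from m import *
arm.ungrasp();st("rel");p=arm.get_tool_pos();arm.move_l([p[0],p[1],.20],.25)
x,y,a=.4605,.3115,.097+np.pi/2
P=np.array([x,y,.13]);d,r,q=best(P,a);print(np.round(q,2));arm.movep(P,r);
arm.move_l([x,y,.03],.2);arm.move_l([x,y,.0115],.05);st("at tongs")
arm.grab(10);st("grab");arm.move_l([x,y,.03],.05);st("up");arm.move_l([x,y,.16],.2);st("lifted")
np.set_printoptions(precision=4,suppress=True)
for c in("top","scene"):
    p=arm.capture(c);cv2.imwrite(f"pics/g_{c}.png",p["image"])
    for n in ("tongs","tongs_grip","tongs_tip_left","tongs_tip_right"): print(c,n,[(np.array(k["xyz"]),round(k["score"],2),proj(p,k["xyz"]).round()) for k in arm.mark_of(p,n)[:2]])
cv2.imwrite("pics/g.png",np.hstack([cv2.resize(cv2.imread("pics/g_scene.png")[130:250,300:460],(400,300)),cv2.resize(cv2.imread("pics/g_scene.png")[140:260,130:290],(400,300))]))
cv2.imwrite("pics/g.png",np.vstack([cv2.imread("pics/g.png"),np.hstack([cv2.resize(cv2.imread("pics/g_top.png")[160:280,100:260],(400,300)),cv2.resize(cv2.imread("pics/g_top.png")[170:290,290:450],(400,300))])]))
E
```

```text
rel t 19.93 tcp [ 0.5319 -0.1689  0.0605] gap 0.0947 F [-0.  -0.3  0.5] g 0.0
[ 0.48  0.51  1.83 -0.    0.81 -1.19]
at tongs t 23.58 tcp [0.4605 0.3115 0.0114] gap 0.0951 F [-0.2  0.7 -0.3] g 0.0
grab t 24.34 tcp [0.4606 0.3116 0.0116] gap 0.0527 F [0.4 1.3 1.7] g 10.0
up t 24.86 tcp [0.4606 0.3115 0.0303] gap 0.0521 F [ 0.5  0.6 -1.6] g 10.0
lifted t 25.66 tcp [0.46   0.3112 0.159 ] gap 0.0514 F [ 0.3 -0.3 -1.6] g 10.0
top tongs []
top tongs_grip []
top tongs_tip_left []
top tongs_tip_right [(array([0.5498, 0.2801, 0.1583]), 0.65, array([192., 222.])), (array([ 0.652 ,  0.1274, -0.0027]), 0.16, array([253., 193.]))]
scene tongs [(array([0.456 , 0.3062, 0.1451]), 0.68, array([374., 149.])), (array([ 0.531 , -0.1686,  0.0007]), 0.3, array([199., 199.]))]
scene tongs_grip [(array([0.461 , 0.3035, 0.16  ]), 0.56, array([374., 146.])), (array([ 0.6539,  0.1305, -0.001 ]), 0.29, array([305., 239.]))]
scene tongs_tip_left [(array([0.5416, 0.3608, 0.1602]), 0.84, array([400., 169.])), (array([ 0.7508, -0.1819, -0.0002]), 0.35, array([182., 266.]))]
scene tongs_tip_right [(array([ 0.5276, -0.1688,  0.0042]), 0.71, array([199., 197.])), (array([0.554 , 0.2798, 0.1642]), 0.62, array([369., 171.]))]
```

View pics/g.png

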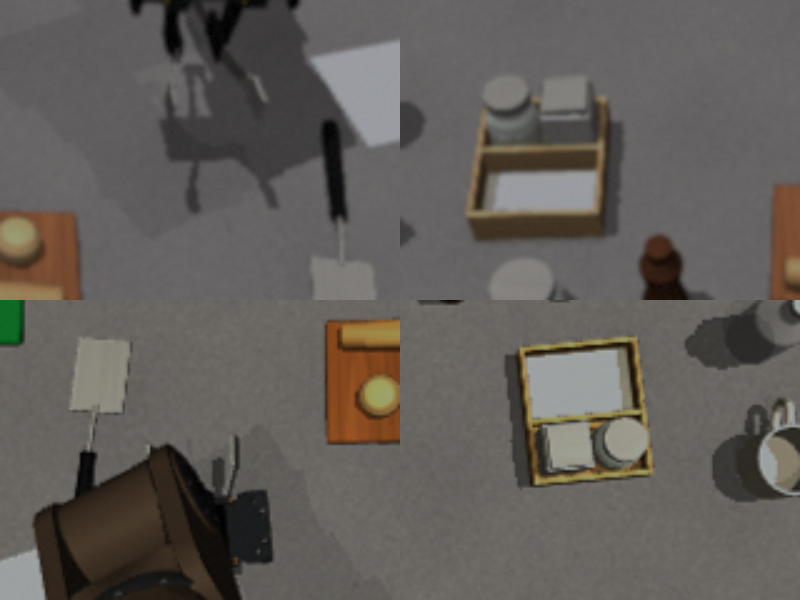

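Jar and caddy stand side by side in the near half (right panels), and the tongs are held level. Now moving over the roll.

```bash
python3 - <<'E'
from m import *
np.set_printoptions(precision=4,suppress=True)
x,y=.6325-.091,.1297
P=np.array([x,y,.16]);d,r,q=best(P,np.pi/2);print(np.round(q,2),d);arm.movep(P,r);arm.move_l([x,y,.075],.15);st("hover")
p=arm.capture("scene")
for n in ("tongs_tip_left","tongs_tip_right","roll_center","roll"): print(n,[(np.array(k["xyz"]),round(k["score"],2),proj(p,k["xyz"]).round()) for k in arm.mark_of(p,n)[:3]])
i=cv2.resize(p["image"][150:290,210:396],(796,600),interpolation=cv2.INTER_CUBIC);cv2.imwrite("pics/hov.png",i)
print("expected tip px",[proj(p,(.6325,y+s*.0405,.0785)) for s in(1,-1)],"roll px",proj(p,(.6325,.1297,.049)))
E
```

```text
[ 0.12  0.47  1.8  -0.    0.88 -1.45] 0.35945858777583195
hover t 27.69 tcp [0.5417 0.1304 0.0756] gap 0.0517 F [ 0.2 -1.  -1.3] g 10.0
tongs_tip_left [(array([0.6273, 0.1732, 0.0792]), 0.65, array([324., 213.]))]
tongs_tip_right [(array([0.6359, 0.0873, 0.0771]), 0.64, array([290., 215.]))]
roll_center [(array([0.6332, 0.1281, 0.028 ]), 0.65, array([305., 226.])), (array([ 0.5074, -0.4171, -0.0011]), 0.55, array([115., 190.]))]
roll [(array([0.6331, 0.1341, 0.0136]), 0.85, array([307., 229.]))]
expected tip px [array([322.4374, 214.8905]), array([290.5871, 213.809 ])] roll px [305.786  221.2291]
```

View pics/hov.png

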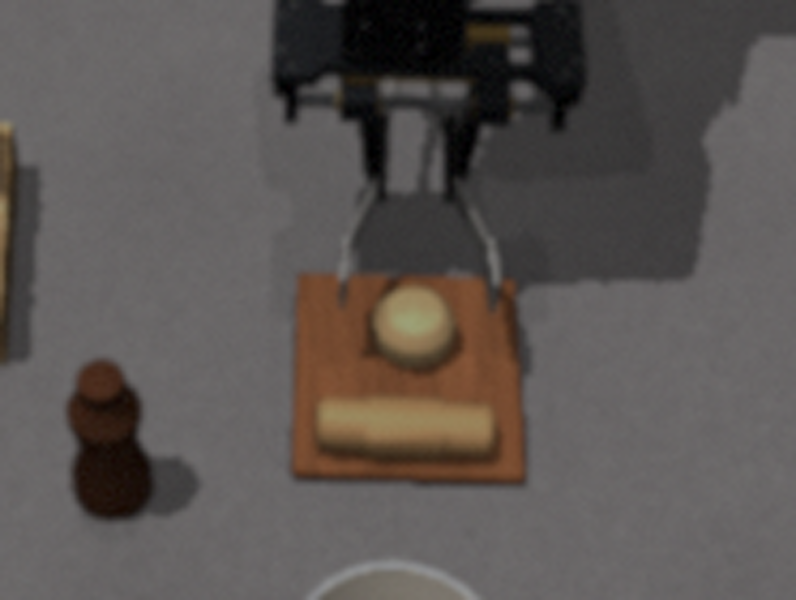

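Paddles (344,280) and (495,280) straddle the roll at (414,325), centred within about 2 mm. Next I lower, squeeze and lift.

```bash
python3 - <<'E'
from m import *
np.set_printoptions(precision=4,suppress=True)
x,y=.6325-.0905,.1297
arm.move_l([x,y,.035],.15);arm.move_l([x,y,.0265],.04);st("low")
arm.grab(30);arm.wait(.3);st("squeezed");arm.move_l([x,y,.05],.04);st("up");arm.move_l([x,y,.22],.12);st("lifted")
p=arm.capture("scene")
for n in ("tongs_tip_left","tongs_tip_right","roll_center"): print(n,[(np.array(k["xyz"]),round(k["score"],2),proj(p,k["xyz"]).round()) for k in arm.mark_of(p,n)[:3]])
cv2.imwrite("pics/lift.png",cv2.resize(p["image"][90:270,210:450],(800,600),interpolation=cv2.INTER_CUBIC))
E
```

```text
low t 28.72 tcp [0.542  0.1297 0.0266] gap 0.0516 F [-0.3  1.1 -0.8] g 10.0
squeezed t 29.37 tcp [0.5421 0.1297 0.0266] gap 0.0344 F [ 0.2  0.3 -0.6] g 29.9
up t 30.11 tcp [0.5419 0.1297 0.05  ] gap 0.0341 F [-0.5  0.1 -1.9] g 29.9
lifted t 31.68 tcp [0.5418 0.1297 0.2194] gap 0.0342 F [-0.6 -0.2 -1.6] g 29.9
tongs_tip_left [(array([0.6299, 0.1572, 0.2226]), 0.77, array([322., 176.]))]
tongs_tip_right [(array([0.6334, 0.1046, 0.2248]), 0.58, array([300., 175.]))]
roll_center [(array([0.6338, 0.1294, 0.2198]), 0.7, array([310., 177.]))]
```

View pics/lift.png

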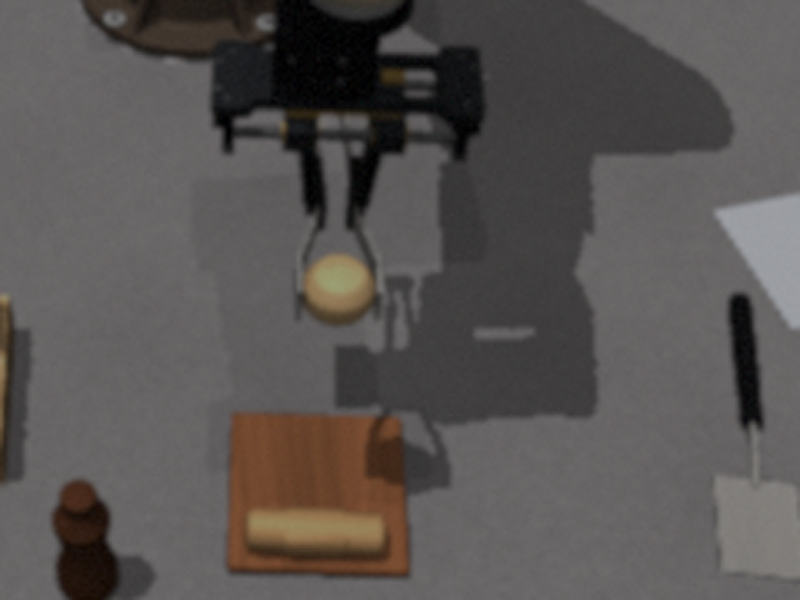

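The roll (340,290) is firmly held in the paddles and the board is otherwise undisturbed. I'll carry it to the crate.

```bash
python3 - <<'E'
from m import *
np.set_printoptions(precision=4,suppress=True)
t=loc(.035,0);a=CR[2];x,y=t[0]-.0907*np.cos(a),t[1]-.0907*np.sin(a)
P=np.array([x,y,.215]);d,r,q=best(P,a+np.pi/2);print(t,np.round(q,2),d);
c=arm.get_tool_pos();m=(np.array(c)+P)/2
arm.move_l(P,.15,r);arm.wait(.5);st("there")
p=arm.capture("scene")
for n in ("tongs_tip_left","tongs_tip_right","roll_center","jar","caddy","roll_space"): print(n,[(np.array(k["xyz"]),round(k["score"],2),proj(p,k["xyz"]).round()) for k in arm.mark_of(p,n)[:2]])
cv2.imwrite("pics/end.png",cv2.resize(p["image"][110:260,90:290],(800,600),interpolation=cv2.INTER_CUBIC))
E
```

```text
[ 0.6119 -0.1942  0.    ] [-0.49  0.41  1.73 -0.    1.   -2.13] 0.6740149433160294
there t 34.73 tcp [ 0.5215 -0.2007  0.215 ] gap 0.0335 F [-0.3  0.4 -1.8] g 29.9
tongs_tip_left [(array([ 0.6087, -0.1675,  0.2178]), 0.71, array([183., 166.]))]
tongs_tip_right [(array([ 0.6163, -0.2191,  0.2178]), 0.68, array([161., 168.])), (array([ 0.5179, -0.2147,  0.214 ]), 0.62, array([171., 140.]))]
roll_center [(array([ 0.6119, -0.1972,  0.2167]), 0.91, array([171., 167.]))]
jar [(array([ 0.5373, -0.231 ,  0.0007]), 0.77, array([177., 200.]))]
caddy [(array([ 0.5282, -0.1704,  0.0074]), 0.56, array([199., 197.]))]
roll_space [(array([ 0.6126, -0.193 ,  0.0067]), 0.98, array([186., 221.]))]
```

View pics/end.png

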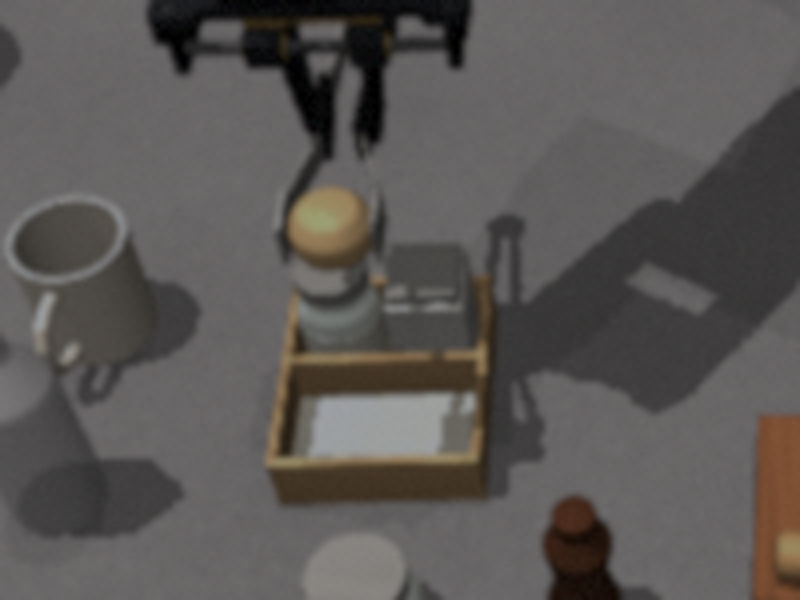

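The roll is held at about (0.612, -0.197, 0.217), centred over the paper half within about 3 mm. The jar and caddy stand upright.

```bash
python3 -c "
from h import *
print(arm.sign_off())"
```

```text
the job is handed in; nothing more can be done
None
```

The jar and caddy stand upright side by side in the crate's near half, and the roll is held in the tongs, centred over the paper-lined half about 10 cm above the jar tops; I handed the job in at about 35 s of the 72 s allowed.

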